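# Put the clip-in gypsum crystal away for the night

### The arm

A 6-joint arm with a two-finger parallel gripper is mounted at the origin on the work surface. World frame = base frame: x ahead of the robot, y to its left, z up, the work surface at z = 0. Lengths are in m, angles in degrees, forces in N, time in s.
With the tool pointing down it reaches from about 0.3 to 0.75 m from the base axis. Payload 8.5 kg.
Tool frame: the origin (TCP) lies at the very end of the fingers, on their centre line; the grasp point (between the pads) lies 19 mm behind it; z points along the fingers, y is the line along which they close (so a half turn about z gives the same grasp; the last joint's range is limited). The gripper opens to 85 mm and grips with 20 to 120 N. Pads are 22 mm wide; open, the fingers measure 114 mm over their backs; the gripper's body (76 mm by 85 mm) begins 54 mm behind the grasp point. The pads swing forward as they close: fully open they stand 13 mm farther back than shut.
Start: joints at [56.133, 21.807, 74.336, -0, 83.858, -12.336], TCP at [0.202, 0.512, 0.193] pointing down, gripper open.
Joint ranges: [-178.18, 178.18], [-50.72, 133.34], [12.68, 142.11], [-81.47, 261.47], [9.98, 163.14], [-165.26, 165.26]. Speed limits (degrees/s): [136.94, 136.94, 180, 180, 180, 180].

### API

Orientations are given as a 3x3 rotation matrix whose columns are the frame's x, y, z axes.
In Python, from rig import * gives the robot as it stands. The module is installed in compiled form; this text tells all that it offers.
- The arm moves only by the shell command python3 -m pendant 'ROWS' [OPENING] [FORCE]. ROWS is JSON, a list of rows, each a list of 2 entries, a list of its own where there are three numbers: the shift along the tool's x, y, z as a fraction of full scale, then the turn, a rotation vector about the tool's x, y, z as a fraction of full scale. A call has 1 to 8 rows; each row shifts and turns the commanded pose from where the row before left it, along the tool's axes as they then stand; what a row does not reach is not made up. Full scale, the value 1, is 40 mm for a shift and 5 degrees for a turn. A row lasts 1/8 s, in which the tool goes at most 62.5 mm and 10.7 degrees, less where a joint would pass 70% of its speed; a pose out of reach is approached as far as the arm can. A call with a number of a shift or a turn outside -1 to 1 is refused whole. A call with a gripper value outside its range is refused whole. OPENING is the opening, from 0 (shut) to 1 (fully open), set as the call begins (- or left out, the last holds). The fingers move at their own pace and stop on an object; FORCE is the grip in N (left out, the last holds). Time passes only in rows, so rows that do not move let the fingers close. It gives the time, the measured TCP pose, the force, the opening and the grip force at its end, in the units of the state.
- observe(): the state, without advancing time (a new reading comes with each control period).
- get_image(name): name is "side" or "top" or "wrist"; returns a dict with "img" (480x640x3 uint8, blue, green, red), "range_z" (480x640 float32, m along the optical axis (not along the pixel's ray), 0 where there is no reading), "camera_matrix" (3x3 intrinsics, pixels), "dist_coeffs" ([k1, k2, p1, p2, k3] as OpenCV has them; the pictures are not rectified), "eye" and "rotation" of the camera in the world. Camera axes: x right, y down, z forward; pixel columns grow to the right and rows downward; lengths in m; the calibration is good to about 2 mm. A picture is of the moment at which its call begins.
- close_job(): hands the job in; it is judged then, once.
Trained networks look in the newest picture that a camera, given by its name, has taken for a name from the list of things; names that differ only in an ending like _2 or _b are one class to them, and where a whole thing is asked for, a point or a joint stands for the part that bears it (a point fixed in the world has none). Each returns a list of dicts, best first, with "conf" (0 to 1); they miss things now and then, are a little off and sometimes report something else, mostly with a low value. They report only what shows in the picture. A call takes as long as a camera call. They do not tell look-alikes from the thing itself.
- regions_of(camera, query): "mask" (480x640 bool, what is visible of it).
- landmark_of(camera, query): "point" ([x, y, z] in m, in world coordinates, good to about 4 mm: a listed point, or the origin of a listed thing).
The state is a dict: "time_s": time; "q": joint angles; "qvel": joint speeds; "joint_efforts": joint torques, N m; "position": TCP position; "tool_rot": TCP orientation; "ft_force": force on the tool from outside, world axes, zero at the start; "wrist_torque": the same for the moment, N m; "grip_width": finger opening in m; "gripper_force": force on a finger pad.
Only numpy, scipy, OpenCV 4.12 (cv2) and the standard library are available. Lean on these libraries where they do the work, as an engineer would, in place of code of your own. Each camera call takes 0.05 s, during which the arm holds its last target. There are 200 camera calls.

### The job

Put the gypsum away for the night: pinch the two orange tabs of its black carrier together to free it from the blue dock, lift it out, and lower it upright onto the floor of the wooden catch box without dropping it. Then swing the red keeper bar across the box's open end until it snaps shut. Do not squeeze the soft crystal, and leave the other minerals where they lie.

Things in the scene. Friction and masses are not known exactly. Their poses are not given: they have to be found in the camera images.
- exhibit: Fixed stand; place and yaw vary. Origin on the table below the middle of the shelf's edge at the chute; x away from the robot, y along the shelf, z up. Acrylic shelf with cork top, 240 mm in x, y 0 to 300, top 100 mm up. From y = 0 a galvanized chute, 94 mm wide, slopes to -y, ending at y = -113, z 37 (side lips to 60), over the +y wall of the wooden catch box.
- dock: Blue dock fixed on the shelf, 78 (x) by 86 (y) by 35 mm; origin at the centre of its underside; place and yaw vary. The carrier stands on its floor, 6 mm above the origin, axes alike, 1.5 mm play. A wall along each y side (50 mm long) has an overhanging lip (underside 28, top 35 mm above the origin, inner edges 55 mm apart) that holds down the barbs of the carrier's tabs.
- carrier: Black carrier holding the crystal, about 0.17 kg; origin at the centre of its underside, z up. Foot 64 (x) by 52 (y) by 8 mm. At its +y and -y sides stand orange sprung tabs, 26 mm wide, tops 70 mm up, outer faces 52 mm apart. A barb 5 mm proud on each (12 to 20 mm up) hooks 3.5 mm under a dock lip: with both tabs pressed in 5 mm or more it lifts straight up, else it is locked.
- grip_mid (a point): Point midway between the two tabs, 54 mm above the carrier's origin; axes as carrier. Pinch here, closing along the carrier's y. In the dock the tabs are free from 30 mm (lip tops at 29 mm) to 70 mm above the carrier's origin, and 25 mm beside them nothing is higher than the lips.
- tab_left (a joint): How far the tab on the carrier's +y side is pressed straight in (along y), m: 0 free, 0.008 fully in. The spring gives 3 N at first, about 10 N fully in; a grip of 20 N or more takes both fully in (36 mm over the outside), and the carrier can then be lifted by them.
- tab_right (a joint): How far the tab on the carrier's -y side is pressed in, m: 0 free, 0.008 fully in.
- crystal: White gypsum crystal fixed on the carrier, between the tabs; origin is the carrier's. It spans 20 mm across (y), about 60 mm along x, and tops out 73 mm above the carrier's origin. Soft: not to be gripped or squeezed.
- box_in (a point): Point on the catch box's cork floor, 8 mm above the table: a good spot to stand the carrier, at exhibit x 0, y -165 mm; axes as exhibit. From here the inside reaches 60 mm to -x and +x, 60 mm to +y, and 85 mm to -y, the open end, where the keeper bar runs. Box walls on the other three sides are 10 mm thick, tops 34 mm above the table.
- keeper (a joint): Angle of the red keeper bar, rad: 0 shut, positive open (starts 0.8 to 1.3, limit 1.6). It turns level about point keeper_hinge and stays where left. At angle q it points along (cos q, -sin q) in the exhibit's x, y: shut along +x across the box's open end, open towards -y. From 0.11 to 0.05 it must be pushed past a sprung ball (about 3 N at the knob), then snaps home to a stop at 0.
- keeper_hinge (a point): Pivot of the keeper bar, on the bar's centreline 36 mm above the table; in the exhibit's frame at x = -65, y = -250 mm.
- keeper_knob (a point): Top centre of the red upright knob on the keeper bar: 14 mm diameter, top 88 mm above the table, standing 52 mm up from the bar's centreline, 105 mm from the pivot. The bar itself is a 10 mm round rod 148 mm long. Push the knob, or pinch it from above.
- agate: Round banded agate slice lying flat at the back (+x) of the shelf, 68 mm diameter, 10 mm thick; origin at the centre of its underside. Bystander.
- mica: Silver-grey mica book, about 50 by 56 by 16 mm, at the back of the shelf; origin at the centre of its underside. Bystander.
- limonite: Brown limonite clod, about 42 by 46 by 38 mm, at the back of the shelf; origin at the centre of its underside. Bystander.
Things that resemble listed ones, but are neither listed nor needed, are in the scene too. Of the things like the carrier, leave any that is purple or turquoise; of the rest the larger one is meant.

How it is judged:
By the outcome, as a careful person would: the job done as asked, in the order asked, and still so for the second after the job is handed in, with the robot touching nothing.
It also fails if it takes over 58 s, if anything falls off the work surface, if the arm or the gripper's body presses on something with over 40 N, if the wrist force passes 120 N, or if a joint passes its speed limit or range.

## Working session

There is one attempt and no reset: what is moved stays moved. The work goes in short steps, Python scripts to look and compute and a shell command to move; the robot and the scene stay as the last step left them, time stands still between calls to the robot, and variables do not carry over. Pictures are saved under pics/ and viewed, at most 10 in all, crops included, and the job is handed in when it is done.

```bash
mkdir -p pics; cat > h.py <<'E'
from rig import *
import numpy as np, cv2
def show(ims,fn):
    cv2.imwrite('pics/'+fn, ims)
def world(cam,u,v,r=None):
    K=cam["camera_matrix"];d=np.array(cam["dist_coeffs"])
    n=cv2.undistortPoints(np.array([[[u,v]]],float),np.array(K),d)[0,0]
    z=cam["range_z"][int(v),int(u)] if r is None else r
    return np.array(cam["eye"])+np.array(cam["rotation"])@np.array([n[0]*z,n[1]*z,z])
def masks(cam,m):
    vs,us=np.nonzero(m); z=cam["range_z"][vs,us]; k=z>0; vs,us,z=vs[k],us[k],z[k]
    n=cv2.undistortPoints(np.stack([us,vs],1).astype(float)[:,None],np.array(cam["camera_matrix"]),np.array(cam["dist_coeffs"]))[:,0]
    return np.array(cam["eye"])+np.c_[n*z[:,None],z]@np.array(cam["rotation"]).T
E
python3 - <<'E'
from h import *
np.set_printoptions(precision=4,suppress=True)
for c in ("top","side"):
    im=get_image(c); show(im["img"],c+"0.png"); print(c,im["eye"])
    for q in ("carrier","dock","grip_mid","box_in","keeper_hinge","keeper_knob","exhibit","crystal","agate"):
        print(q,[(np.round(d["point"],3).tolist(),round(d["conf"],2)) for d in landmark_of(c,q)][:4])
s=observe();print(s["position"],s["tool_rot"],s["time_s"],s["grip_width"])
E
```

```text
top [0.3901 0.0985 1.0667]
carrier [([0.374, 0.218, -0.002], 0.87), ([0.365, 0.382, 0.002], 0.82), ([0.341, 0.087, 0.003], 0.57), ([0.502, 0.225, 0.105], 0.55)]
dock [([0.504, 0.228, 0.102], 0.93)]
grip_mid [([0.505, 0.228, 0.16], 0.84), ([0.37, 0.214, 0.041], 0.67), ([0.339, 0.087, 0.054], 0.6), ([0.362, 0.381, 0.038], 0.57)]
box_in [([0.507, -0.092, 0.01], 0.57)]
keeper_hinge [([0.435, -0.166, 0.039], 0.61), ([0.631, 0.204, 0.102], 0.42)]
keeper_knob [([0.49, -0.255, 0.088], 0.86)]
exhibit [([0.534, 0.068, -0.002], 0.86), ([0.509, -0.094, 0.009], 0.5)]
crystal [([0.336, 0.095, 0.001], 0.71), ([0.373, 0.217, -0.004], 0.68), ([0.359, 0.38, -0.003], 0.61), ([0.498, 0.229, 0.108], 0.53)]
agate [([0.632, 0.2, 0.103], 0.88)]
side [ 0.1446 -0.4912  0.9999]
carrier [([0.374, 0.219, 0.002], 0.95), ([0.498, 0.225, 0.104], 0.71), ([0.362, 0.377, 0.002], 0.6)]
dock [([0.503, 0.225, 0.097], 0.78)]
grip_mid [([0.496, 0.226, 0.159], 0.97), ([0.357, 0.377, 0.038], 0.69), ([0.37, 0.22, 0.044], 0.62), ([0.48, -0.254, 0.09], 0.61)]
box_in [([0.505, -0.097, 0.01], 0.76)]
keeper_hinge [([0.428, -0.168, 0.033], 0.75)]
keeper_knob [([0.504, 0.226, 0.101], 0.61)]
exhibit [([0.531, 0.07, 0.002], 0.67)]
crystal [([0.5, 0.227, 0.106], 0.68), ([0.341, 0.094, 0.005], 0.56), ([0.371, 0.213, 0.001], 0.51), ([0.362, 0.379, 0.001], 0.46)]
agate [([0.627, 0.208, 0.099], 0.94)]
[0.2018 0.5116 0.1933] [[-0.9302  0.367  -0.    ]
 [ 0.367   0.9302 -0.    ]
 [ 0.     -0.     -1.    ]] 1.0 0.08571584903394897
```

View pics/top0.png

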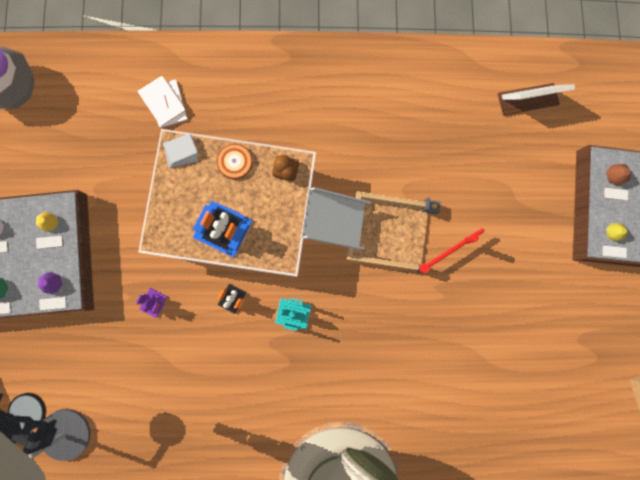

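View pics/side0.png

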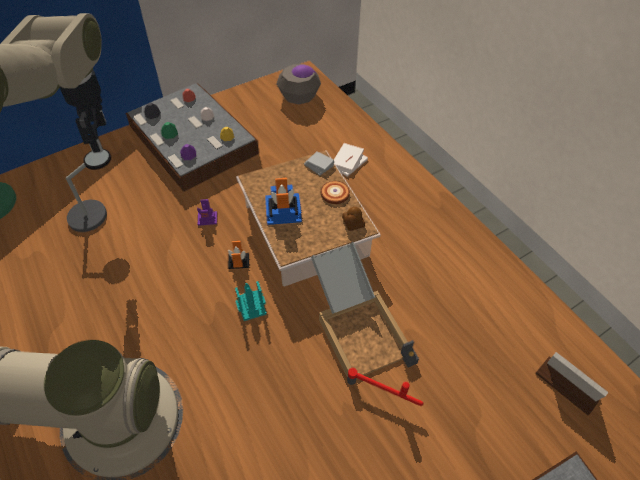

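The wanted carrier is the black/orange one in the blue dock (top ~(222,226), side ~(284,200)). The knob is near top (472,238), the box at (390,232), and the small, purple and turquoise look-alikes are on the table. Next I measure the yaws.

```bash
python3 - <<'E'
from h import *
np.set_printoptions(precision=4,suppress=True)
for c in ("top","side"):
    im=get_image(c)
    hsv=cv2.cvtColor(im["img"],cv2.COLOR_BGR2HSV)
    H,S,V=cv2.split(hsv)
    P=masks(im,np.ones((480,640),bool)&(im["range_z"]>0)); 
    ok=im["range_z"]>0
    h=H[ok];s=S[ok];v=V[ok]
    near=np.hypot(P[:,0]-.503,P[:,1]-.227)<.07
    org=near&(h>5)&(h<17)&(s>170)&(v>120)&(P[:,2]>.165)&(P[:,2]<.185)
    Q=P[org][:,:2].astype(np.float32)
    if len(Q)>10:
        _,l,C=cv2.kmeans(Q,2,None,(3,50,1e-6),5,cv2.KMEANS_PP_CENTERS); d=C[0]-C[1]; d*=np.sign(d[1])
        print(c,"tabs",len(Q),C,C.mean(0),np.linalg.norm(d),"yaw",np.degrees(np.arctan2(-d[0],d[1])))
    bl=near&(h>100)&(h<128)&(s>150)&(P[:,2]>.125)&(P[:,2]<.145)
    print("dock",bl.sum(),cv2.minAreaRect(P[bl][:,:2].astype(np.float32)*1000))
    sh=(abs(P[:,2]-.1)<.005)&(np.hypot(P[:,0]-.56,P[:,1]-.22)<.25)
    r=cv2.minAreaRect(P[sh][:,:2].astype(np.float32)*1000);print("shelf",r)
    red=((h<4)|(h>176))&(s>180)&(v>100)&(P[:,1]<-.1)&(P[:,2]>.02)&(P[:,0]>.3)&(P[:,0]<.65)
    R=P[red]; k=R[:,2]>.075; b=R[:,2]<.05
    print("red",len(R),"knobtop",k.sum(),R[k].mean(0), cv2.fitLine(R[b][:,:2].astype(np.float32),2,0,.01,.01).ravel())
    b=(P[:,2]>.028)&(P[:,2]<.04)&(h>8)&(h<28)&(np.hypot(P[:,0]-.506,P[:,1]+.1)<.13)
    print("box",b.sum(),cv2.minAreaRect(P[b][:,:2].astype(np.float32)*1000))
    f=(P[:,2]>.003)&(P[:,2]<.013)&(np.hypot(P[:,0]-.506,P[:,1]+.1)<.13); print("floor",f.sum(),cv2.minAreaRect(P[f][:,:2].astype(np.float32)*1000))
E
```

```text
top tabs 90 [[0.5112 0.2469]
 [0.4912 0.2054]] [0.5012 0.2262] 0.046075255 yaw -25.711206
dock 355 ((501.5607604980469, 226.02017211914062), (84.4852523803711, 49.354557037353516), 64.10816955566406)
shelf ((551.4481201171875, 191.7806854248047), (355.4109191894531, 240.74447631835938), 81.51034545898438)
red 317 knobtop 46 [ 0.4874 -0.254   0.0867] [ 0.5335 -0.8458  0.4572 -0.208 ]
box 837 ((506.13763427734375, -112.232177734375), (184.7123260498047, 145.9217071533203), 84.14155578613281)
floor 4422 ((503.48333740234375, -107.77789306640625), (240.1396942138672, 258.528076171875), 74.70661926269531)
side tabs 54 [[0.4912 0.2053]
 [0.5091 0.2486]] [0.5002 0.2269] 0.04687576 yaw -22.507696
dock 230 ((499.18450927734375, 226.0887451171875), (89.06405639648438, 49.734169006347656), 65.3724136352539)
shelf ((549.37744140625, 189.52362060546875), (362.3691101074219, 241.93531799316406), 81.50701904296875)
red 458 knobtop 49 [ 0.4838 -0.2573  0.0861] [ 0.5322 -0.8466  0.4607 -0.2188]
box 740 ((507.6770324707031, -105.65434265136719), (165.1995086669922, 147.94223022460938), 81.39026641845703)
floor 4208 ((503.9175109863281, -107.15130615234375), (241.67840576171875, 257.6744384765625), 69.95647430419922)
```

```bash
python3 -m pendant '[[[0,0,-1],[0,0,0]],[[-1,-0.4,-0.4],[0,0,0]],[[-1,-0.4,0],[0,0,0]],[[-1,-0.4,0],[0,0,0]],[[-1,-0.4,0],[0,0,0]],[[-1,-0.4,0],[0,0,0]],[[-1,-0.4,0],[0,0,0]],[[-1,-0.4,0],[0,0,0]]]' 1 40 && python3 -m pendant '[[[-1,-0.4,0],[0,0,0]],[[-1,-0.4,0],[0,0,0]],[[-0.4,-0.3,0],[0,0,0.7]],[[0,0,0],[0,0,0]],[[0,0,0],[0,0,0]]]'
python3 - <<'E'
from h import *
np.set_printoptions(precision=4,suppress=True)
im=get_image("wrist"); show(im["img"],"w1.png"); print(im["eye"])
for q in ("grip_mid","carrier","dock"): print(q,[(np.round(d["point"],4),d["conf"]) for d in landmark_of("wrist",q)])
H,S,V=cv2.split(cv2.cvtColor(im["img"],cv2.COLOR_BGR2HSV)); ok=im["range_z"]>0
P=masks(im,ok);h=H[ok];s=S[ok];v=V[ok]
near=np.hypot(P[:,0]-.501,P[:,1]-.2265)<.07
o=near&(h>5)&(h<17)&(s>170)&(v>120)&(P[:,2]>.165)&(P[:,2]<.185)
Q=P[o][:,:2].astype(np.float32);_,l,C=cv2.kmeans(Q,2,None,(3,50,1e-6),5,cv2.KMEANS_PP_CENTERS)
for i in (0,1):print(cv2.minAreaRect(1000*Q[l.ravel()==i]))
d=C[0]-C[1];d*=np.sign(d[1]);print(C,C.mean(0),np.linalg.norm(d),np.degrees(np.arctan2(-d[0],d[1])),np.median(P[o][:,2]))
bl=near&(h>100)&(h<128)&(s>150)&(P[:,2]>.128)&(P[:,2]<.145)
print("dock",bl.sum(),cv2.minAreaRect(P[bl][:,:2].astype(np.float32)*1000),np.median(P[bl][:,2]))
s=observe();print(s["position"],s["tool_rot"],s["time_s"],s["ft_force"])
E
```

```text
time_s: 2.1
position: [0.4221, 0.3036, 0.2494]
tool_rot: [[-0.93, 0.367, 0.0], [0.367, 0.93, 0.0], [-0.0, 0.0, -1.0]]
ft_force: [0.3, 0.6, 0.2]
grip_width: 0.0852
gripper_force: 0.0
time_s: 2.72
position: [0.4935, 0.2293, 0.2495]
tool_rot: [[-0.907, 0.422, 0.0], [0.422, 0.907, 0.0], [0.0, 0.0, -1.0]]
ft_force: [-0.2, -0.0, -0.9]
grip_width: 0.0852
gripper_force: 0.0
[0.4233 0.2615 0.4297]
grip_mid [(array([0.3714, 0.2203, 0.0376]), 0.92), (array([0.3357, 0.0936, 0.0521]), 0.78), (array([0.3659, 0.3795, 0.0378]), 0.74), (array([0.5019, 0.2287, 0.1648]), 0.55)]
carrier [(array([0.3628, 0.3761, 0.0007]), 0.92), (array([0.5009, 0.2297, 0.1056]), 0.68), (array([ 0.3342,  0.0927, -0.0016]), 0.68), (array([0.374 , 0.2172, 0.0022]), 0.56), (array([ 0.5062, -0.0937,  0.0048]), 0.33)]
dock []
((491.9697570800781, 204.7580108642578), (4.501420021057129, 26.398906707763672), 63.46469497680664)
((512.1553344726562, 246.8306884765625), (4.905141830444336, 25.839675903320312), 64.10099029541016)
[[0.4909 0.2054]
 [0.5109 0.2474]] [0.5009 0.2264] 0.046457194 -25.46474 0.17533950769126833
dock 2090 ((502.0669860839844, 225.50473022460938), (86.09661102294922, 50.52862548828125), 63.98447036743164) 0.1346506611157515
[0.4938 0.2293 0.2495] [[-0.9067  0.4219  0.0002]
 [ 0.4219  0.9067  0.0002]
 [-0.0001  0.0002 -1.    ]] 2.925 [-0.4618 -0.0412 -0.029 ]
```

View pics/w1.png

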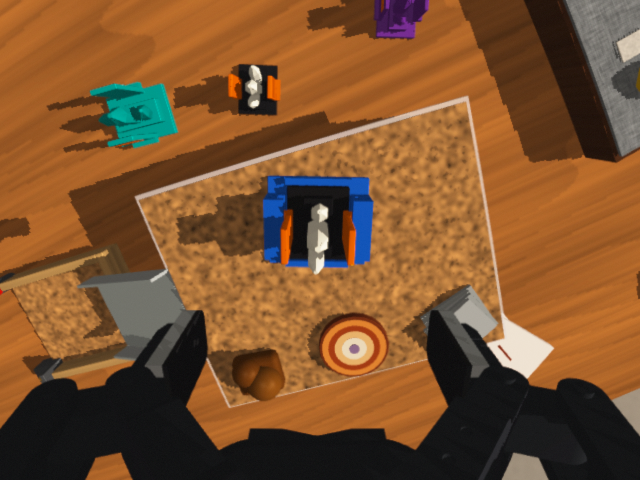

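Wrist view: the docked carrier is at (318,230), tabs at (287,237) and (349,237), between the fingers. I'll descend to it.

```bash
python3 -m pendant '[[[-0.22,0.01,0],[0,0,0.15]],[[0,0,0.8],[0,0,0]],[[0,0,0.8],[0,0,0]],[[0,0,0.6],[0,0,0]],[[0,0,0.3],[0,0,0]],[[0,0,0.18],[0,0,0]],[[0,0,0],[0,0,0]],[[0,0,0],[0,0,0]]]'
```

```text
time_s: 3.92
position: [0.5029, 0.2252, 0.1429]
tool_rot: [[-0.9, 0.435, 0.001], [0.435, 0.9, 0.0], [-0.001, 0.001, -1.0]]
ft_force: [0.6, 0.2, -0.2]
grip_width: 0.0853
gripper_force: 0.0
```

```bash
python3 -m pendant '[[[0,0,0.02],[0,0,0]],[[0,0,0],[0,0,0]],[[0,0,0],[0,0,0]],[[0,0,0],[0,0,0]],[[0,0,0],[0,0,0]],[[0,0,0],[0,0,0]],[[0,0,0],[0,0,0]],[[0,0,0],[0,0,0]]]' 0 40
```

```text
time_s: 4.92
position: [0.5025, 0.2251, 0.1413]
tool_rot: [[-0.9, 0.435, 0.0], [0.435, 0.9, -0.0], [-0.0, -0.0, -1.0]]
ft_force: [0.5, -0.4, 0.1]
grip_width: 0.0004
gripper_force: 0.0
```

```bash
python3 - <<'E'
from h import *
a=get_image("wrist")["img"];b=get_image("side")["img"]
show(np.hstack([cv2.resize(a,(400,300)),cv2.resize(b[120:300,180:420],(400,300))]),"c1.png")
s=observe();print(s["position"],s["grip_width"],s["gripper_force"],s["q"])
E
```

```text
[0.50252117 0.22512524 0.14132865] -7.156285325489176e-06 0.0 [ 1.18107627e+01  2.43267308e+01  7.92882915e+01  6.20996828e-04
  7.63826931e+01 -5.24065537e+01]
```

View pics/c1.png

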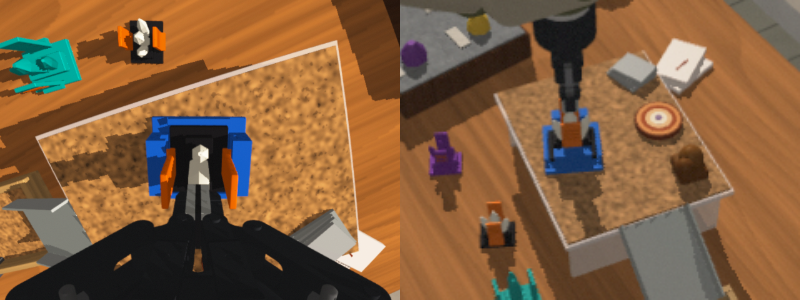

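Wrist half: the shut fingers (200,200) overlap the rear of the crystal, with the tabs standing free at (168,180) and (230,180), so the pinch missed. I'll measure where the fingertips actually are.

```bash
python3 - <<'E'
from h import *
np.set_printoptions(precision=4,suppress=True)
for c in ("wrist","side"):
    im=get_image(c); ok=im["range_z"]>0
    P=masks(im,ok); H,S,V=[x[ok] for x in cv2.split(cv2.cvtColor(im["img"],cv2.COLOR_BGR2HSV))]
    near=np.hypot(P[:,0]-.502,P[:,1]-.226)<.06
    d=near&(V<70)&(P[:,2]>.14)
    Q=P[d]; print(c,d.sum(),"eye",im["eye"])
    for lo in np.arange(.14,.25,.01):
        k=(Q[:,2]>=lo)&(Q[:,2]<lo+.01)
        if k.sum(): print(round(lo,3),k.sum(),Q[k].min(0),Q[k].max(0))
    o=near&(H>5)&(H<17)&(S>170)&(V>120)&(P[:,2]>.165)&(P[:,2]<.185)
    Q=P[o][:,:2].astype(np.float32);_,l,C=cv2.kmeans(Q,2,None,(3,50,1e-6),5,cv2.KMEANS_PP_CENTERS);print("tabs",o.sum(),C)
    w=near&(S<50)&(V>120)&(P[:,2]>.14); print("white",w.sum(),P[w].min(0),P[w].max(0))
E
```

```text
wrist 54514 eye [0.4327 0.2584 0.3215]
0.15 1 [0.4807 0.2062 0.1522] [0.4807 0.2062 0.1522]
0.18 207 [0.4905 0.2161 0.1822] [0.5024 0.239  0.19  ]
0.19 604 [0.4897 0.2152 0.19  ] [0.5028 0.2398 0.2   ]
0.2 701 [0.4899 0.2155 0.2   ] [0.5032 0.2398 0.21  ]
0.21 880 [0.4867 0.2127 0.2101] [0.5135 0.2421 0.22  ]
0.22 3713 [0.4777 0.1908 0.22  ] [0.5249 0.2604 0.23  ]
0.23 9598 [0.474  0.1864 0.23  ] [0.5266 0.2679 0.24  ]
0.24 8816 [0.4706 0.1839 0.24  ] [0.5266 0.2746 0.25  ]
tabs 1689 [[0.4903 0.2058]
 [0.5104 0.2471]]
white 1573 [0.4798 0.2198 0.1402] [0.5156 0.2784 0.2557]
side 1190 eye [ 0.1446 -0.4912  0.9999]
0.18 3 [0.4974 0.2167 0.1844] [0.5058 0.2186 0.1893]
0.19 22 [0.49   0.2108 0.1904] [0.5053 0.2259 0.1992]
0.2 25 [0.4899 0.211  0.2001] [0.5052 0.2256 0.2097]
0.21 2 [0.4933 0.2137 0.2103] [0.4969 0.216  0.2103]
0.22 2 [0.4916 0.1948 0.2293] [0.4969 0.1982 0.2294]
0.23 7 [0.4819 0.1926 0.2302] [0.4934 0.2017 0.2331]
0.24 28 [0.4764 0.1832 0.2401] [0.507  0.2355 0.2499]
tabs 15 [[0.4918 0.204 ]
 [0.4996 0.2534]]
white 109 [0.4756 0.1845 0.1421] [0.5387 0.2848 0.4899]
```

```bash
python3 -m pendant '[[[0,0,-0.6],[0,0,0]],[[0,0,-0.9],[0,0,0]],[[0,0,0],[0,0,0]],[[0,0,0],[0,0,0]]]'; python3 - <<'E'
from h import *
np.set_printoptions(precision=4,suppress=True)
T=observe()["position"]; print(T)
t=[]
for c in ("wrist","side"):
    im=get_image(c); ok=im["range_z"]>0
    P=masks(im,ok); H,S,V=[x[ok] for x in cv2.split(cv2.cvtColor(im["img"],cv2.COLOR_BGR2HSV))]
    d=(np.hypot(P[:,0]-.502,P[:,1]-.226)<.06)&(V<90)&(P[:,2]>.185)
    Q=P[d]; print(c,d.sum())
    for lo in np.arange(.18,.31,.01):
        k=(Q[:,2]>=lo)&(Q[:,2]<lo+.01)
        if k.sum(): print(round(lo,3),k.sum(),Q[k].min(0),Q[k].max(0))
    t.append(im["img"])
show(np.hstack([cv2.resize(t[0],(400,300)),cv2.resize(t[1][80:260,180:420],(400,300))]),"c2.png")
E
```

```text
time_s: 5.62
position: [0.5021, 0.225, 0.2006]
tool_rot: [[-0.9, 0.435, -0.001], [0.435, 0.9, -0.0], [0.001, -0.001, -1.0]]
ft_force: [-0.1, -0.4, -0.3]
grip_width: -0.0001
gripper_force: 0.0
[0.5021 0.225  0.2006]
wrist 55262
0.24 286 [0.4895 0.2163 0.2417] [0.5019 0.2395 0.25  ]
0.25 688 [0.4892 0.2153 0.25  ] [0.5028 0.2399 0.26  ]
0.26 819 [0.4891 0.2153 0.26  ] [0.5028 0.2399 0.27  ]
0.27 1234 [0.4862 0.2108 0.27  ] [0.5127 0.2431 0.28  ]
0.28 4071 [0.4771 0.1901 0.28  ] [0.5248 0.2605 0.29  ]
0.29 9667 [0.4735 0.1862 0.29  ] [0.5265 0.2681 0.3   ]
0.3 9365 [0.4701 0.1831 0.3   ] [0.5261 0.2747 0.31  ]
side 1609
0.24 12 [0.4926 0.2142 0.2417] [0.5065 0.2241 0.2496]
0.25 29 [0.4889 0.2109 0.2504] [0.5073 0.2255 0.2599]
0.26 34 [0.49   0.2113 0.26  ] [0.5064 0.2256 0.2699]
0.27 3 [0.4902 0.2087 0.2703] [0.5001 0.2166 0.2757]
0.28 8 [0.4832 0.1948 0.287 ] [0.4975 0.2016 0.2898]
0.29 11 [0.4775 0.1875 0.2914] [0.5007 0.2001 0.2991]
0.3 36 [0.4724 0.1807 0.3026] [0.5095 0.2354 0.3099]
```

View pics/c2.png

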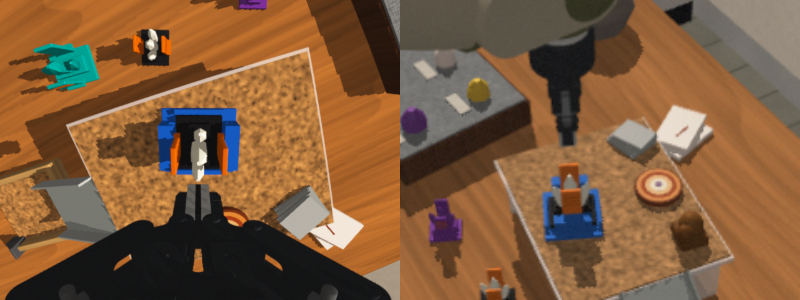

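```bash
python3 - <<'E'
from h import *
np.set_printoptions(precision=4,suppress=True)
im=get_image("side")
for v in range(148,176,2):print(v,im["img"][v,280],world(im,280,v))
im=get_image("wrist")
for v in range(270,330,5):print(v,im["img"][v,310],world(im,310,v))
E
```

```text
148 [65 65 67] [0.4801 0.1791 0.3343]
150 [48 50 49] [0.4776 0.1747 0.3338]
152 [61 61 62] [0.4757 0.1716 0.332 ]
154 [47 47 47] [0.476  0.1727 0.326 ]
156 [33 36 33] [0.4814 0.1841 0.3094]
158 [28 26 28] [0.4889 0.1998 0.2881]
160 [24 20 20] [0.4956 0.2138 0.2684]
162 [28 26 25] [0.4965 0.2162 0.2604]
164 [25 23 23] [0.497  0.2179 0.2532]
166 [24 24 22] [0.4949 0.2144 0.2514]
168 [ 77 116 157] [0.56   0.3462 0.1051]
170 [ 75 117 161] [0.556  0.3391 0.1062]
172 [ 64 103 143] [0.5547 0.3372 0.1016]
174 [ 61  93 128] [0.5509 0.3302 0.1027]
270 [112 130 138] [0.5138 0.2143 0.153 ]
275 [114 132 140] [0.5157 0.2134 0.156 ]
280 [106 122 129] [0.5176 0.2126 0.1591]
285 [ 74 128 183] [0.5441 0.1985 0.1   ]
290 [ 63 123 184] [0.5482 0.1965 0.0997]
295 [ 75  89 102] [0.4921 0.2266 0.2408]
300 [90 95 98] [0.4913 0.2272 0.2473]
305 [85 90 93] [0.4914 0.2272 0.2513]
310 [79 85 87] [0.4915 0.2272 0.2549]
315 [89 95 98] [0.4914 0.2273 0.259 ]
320 [90 95 99] [0.4915 0.2273 0.2624]
325 [77 83 85] [0.4916 0.2274 0.2657]
```

Both cameras put the real fingertips about 41 mm above the reported TCP, with little sideways error. I'll allow for that offset: open, then go down to a reading near 0.100 in two stages.

```bash
python3 -m pendant '[[[0,0,0],[0,0,0]],[[0,0,0],[0,0,0]],[[0,0,0],[0,0,0]],[[0,0,0],[0,0,0]],[[0,0,0],[0,0,0]],[[0,0.02,0.6],[0,0,0]],[[0,0,0.6],[0,0,0]],[[0,0,0.3],[0,0,0]]]' 1 40; python3 -m pendant '[[[0,0,0],[0,0,0]]]'
python3 - <<'E'
from h import *
np.set_printoptions(precision=4,suppress=True)
print(observe()["position"])
im=get_image("wrist"); show(cv2.resize(im["img"],(520,390)),"c3.png")
ok=im["range_z"]>0;P=masks(im,ok);H,S,V=[x[ok] for x in cv2.split(cv2.cvtColor(im["img"],cv2.COLOR_BGR2HSV))]
d=(np.hypot(P[:,0]-.502,P[:,1]-.226)<.065)&(V<110)&(S<60)&(P[:,2]>.14)
R=np.array(observe()["tool_rot"]);Q=P[d];L=(Q-observe()["position"])@R
for lo in np.arange(.14,.26,.01):
    for sg in (-1,1):
        k=(Q[:,2]>=lo)&(Q[:,2]<lo+.01)&(L[:,1]*sg>.0)
        if k.sum()>5: print(round(lo,3),sg,k.sum(),L[k].min(0)[:2],L[k].max(0)[:2])
o=(np.hypot(P[:,0]-.502,P[:,1]-.226)<.065)&(H>5)&(H<17)&(S>170)&(V>120)&(P[:,2]>.165)&(P[:,2]<.185)
L=(P[o]-observe()["position"])@R;print("tabs tool y",L[:,1].min(),L[:,1].max(),"x",L[:,0].min(),L[:,0].max())
E
```

```text
time_s: 6.82
position: [0.5025, 0.2258, 0.1403]
tool_rot: [[-0.9, 0.435, -0.001], [0.435, 0.9, -0.0], [0.001, -0.001, -1.0]]
ft_force: [0.8, 0.6, 0.5]
grip_width: 0.0851
gripper_force: 0.0
time_s: 6.95
position: [0.5027, 0.2258, 0.141]
tool_rot: [[-0.9, 0.435, -0.001], [0.435, 0.9, -0.0], [0.001, -0.001, -1.0]]
ft_force: [1.0, 0.2, -0.5]
grip_width: 0.0856
gripper_force: 0.0
[0.5027 0.2258 0.141 ]
0.14 -1 9 [-0.0137 -0.0084] [ 0.0253 -0.0009]
0.16 -1 14 [-0.001  -0.0086] [ 0.0051 -0.0085]
0.16 1 10 [-0.0032  0.0064] [0.0007 0.0069]
0.19 -1 362 [-0.0095 -0.0545] [ 0.0113 -0.0428]
0.19 1 376 [-0.0105  0.0417] [0.0114 0.0523]
0.2 -1 910 [-0.0106 -0.0567] [ 0.0114 -0.0424]
0.2 1 905 [-0.0106  0.0416] [0.0118 0.0556]
0.21 -1 1191 [-0.0107 -0.0567] [ 0.0118 -0.0426]
0.21 1 1207 [-0.0113  0.0415] [0.0117 0.0562]
0.22 -1 1318 [-0.0106 -0.0571] [ 0.0118 -0.0427]
0.22 1 1339 [-0.0103  0.0414] [0.0119 0.0559]
0.23 -1 1341 [ 0.0002 -0.0651] [ 0.0141 -0.0402]
0.23 1 1337 [0.001  0.0397] [0.0144 0.0644]
0.24 -1 5187 [-0.0121 -0.0654] [ 0.0166 -0.0318]
0.24 1 5261 [-0.0126  0.0311] [0.0169 0.0646]
0.25 -1 5383 [-0.0105 -0.0648] [ 0.018  -0.0002]
0.25 1 5336 [-0.0105  0.    ] [0.018  0.0639]
tabs tool y -0.027075765486021912 0.02581165742399169 x -0.012211093528684474 0.014493095480848893
```

View pics/c3.png

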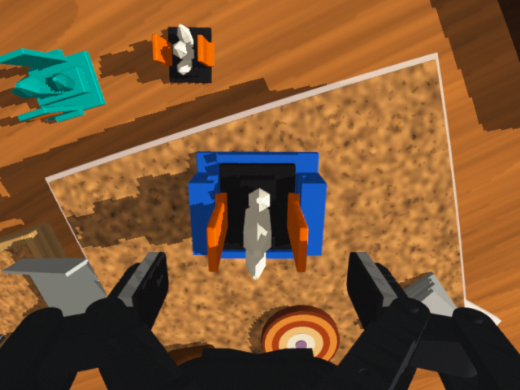

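Wrist view: tabs (218,235) and (298,235) sit centred between the open fingers (140,290) and (375,290), whose tips are still above them. I'll go down 41 mm more and pinch.

```bash
python3 -m pendant '[[[0,0,0.4],[0,0,0]],[[0,0,0.4],[0,0,0]],[[0,0,0.22],[0,0,0]],[[0,0,0],[0,0,0]],[[0,0,0],[0,0,0]]]' 1 40; python3 -m pendant '[[[0,0,0],[0,0,0]],[[0,0,0],[0,0,0]],[[0,0,0],[0,0,0]],[[0,0,0],[0,0,0]],[[0,0,0],[0,0,0]],[[0,0,0],[0,0,0]]]' 0 40
```

```text
time_s: 7.62
position: [0.5033, 0.226, 0.1013]
tool_rot: [[-0.9, 0.435, 0.001], [0.435, 0.9, 0.0], [-0.001, 0.001, -1.0]]
ft_force: [-0.1, 0.1, 0.3]
grip_width: 0.0853
gripper_force: 0.0
time_s: 8.38
position: [0.5034, 0.2257, 0.1027]
tool_rot: [[-0.9, 0.435, 0.003], [0.435, 0.9, -0.0], [-0.003, 0.001, -1.0]]
ft_force: [-4.9, -2.7, 15.7]
grip_width: 0.0325
gripper_force: 40.5
```

```bash
python3 -m pendant '[[[0,0,-0.1],[0,0,0]],[[0,0,-0.2],[0,0,0]],[[0,0,-0.2],[0,0,0]],[[0,0,0],[0,0,0]],[[0,0,0],[0,0,0]]]'; python3 - <<'E'
from h import *
im=get_image("wrist"); s=observe(); print(s["position"],s["ft_force"],s["grip_width"])
show(cv2.resize(im["img"],(520,390)),"c4.png")
E
```

```text
time_s: 9.0
position: [0.5027, 0.2258, 0.1203]
tool_rot: [[-0.9, 0.435, -0.0], [0.435, 0.9, -0.0], [0.0, -0.0, -1.0]]
ft_force: [-0.4, 0.4, -2.0]
grip_width: 0.0318
gripper_force: 40.2
[0.50268914 0.22580679 0.12021531] [ 0.2272328   0.24518473 -1.79111574] 0.032063245392699904
```

View pics/c4.png

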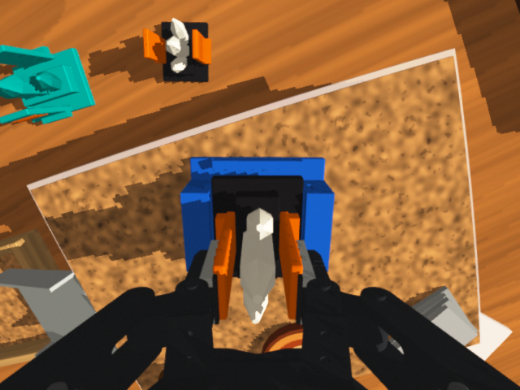

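Wrist view: tabs at (222,265) and (290,265) are pinched, the crystal is untouched between them, and about 1.8 N hangs from the tool, so the carrier is free. Next: lift, align with the exhibit and carry it over the box.

```bash
python3 -m pendant '[[[0,0,-0.5],[0,0,0]],[[0,0,-0.6],[0,0,0]],[[0,0,-0.4],[0,0,-0.6]],[[0,0,0],[0,0,-0.9]],[[0,0,0],[0,0,-0.9]],[[0,0,0],[0,0,-0.7]],[[0,0,0],[0,0,-0.3]],[[0,0,0],[0,0,0]]]' && python3 -m pendant '[[[-0.1,-0.4,0],[0,0,0]],[[-0.13,-0.8,0],[0,0,0]],[[-0.13,-0.9,0],[0,0,0]],[[-0.13,-0.9,0],[0,0,0]],[[-0.13,-0.9,0],[0,0,0]],[[-0.13,-0.9,0],[0,0,0]],[[-0.13,-0.9,0],[0,0,0]],[[-0.13,-0.9,0],[0,0,0]]]' && python3 -m pendant '[[[-0.13,-0.8,0],[0,0,0]],[[-0.1,-0.4,0],[0,0,0]],[[0,0,0],[0,0,0]],[[0,0,0],[0,0,0]]]'
python3 - <<'E'
from h import *
im=get_image("wrist"); s=observe(); print(s["position"],s["tool_rot"],s["ft_force"],s["grip_width"])
show(im["img"],"c5.png")
for c in ("wrist","side"):
  get_image(c)
  for q in ("box_in","exhibit","keeper_hinge","keeper_knob","carrier"): print(c,q,[(np.round(d["point"],4).tolist(),round(d["conf"],2)) for d in landmark_of(c,q)][:3])
E
```

```text
time_s: 10.05
position: [0.5028, 0.2258, 0.1803]
tool_rot: [[-0.988, 0.153, -0.0], [0.153, 0.988, -0.0], [0.0, -0.0, -1.0]]
ft_force: [0.1, -0.6, -1.8]
grip_width: 0.0315
gripper_force: 40.2
time_s: 11.05
position: [0.502, -0.0433, 0.1806]
tool_rot: [[-0.988, 0.154, 0.0], [0.154, 0.988, -0.0], [-0.0, -0.0, -1.0]]
ft_force: [0.1, -0.6, -1.5]
grip_width: 0.0319
gripper_force: 40.2
time_s: 11.55
position: [0.5041, -0.0892, 0.1805]
tool_rot: [[-0.988, 0.152, -0.0], [0.152, 0.988, 0.0], [0.0, 0.0, -1.0]]
ft_force: [0.9, -0.4, -2.2]
grip_width: 0.032
gripper_force: 40.2
[ 0.5041642  -0.08909329  0.18055999] [[-9.88439319e-01  1.51616975e-01 -7.21656274e-05]
 [ 1.51616951e-01  9.88439290e-01  2.66361587e-04]
 [ 1.11716280e-04  2.52340734e-04 -9.99999962e-01]] [ 0.47778572 -0.37426156 -1.22485623] 0.03163235956164852
wrist box_in [([0.5064, -0.0961, 0.0084], 0.67)]
wrist exhibit [([0.5372, 0.0623, 0.0008], 0.77)]
wrist keeper_hinge [([0.4266, -0.169, 0.0322], 0.64)]
wrist keeper_knob [([0.4842, -0.2579, 0.0889], 0.8)]
wrist carrier [([0.5041, -0.0907, 0.1842], 0.93)]
side box_in [([0.5073, -0.0961, 0.0067], 0.74)]
side exhibit [([0.5297, 0.0674, -0.0005], 0.91), ([0.5003, -0.0907, 0.1823], 0.48)]
side keeper_hinge [([0.4243, -0.1681, 0.0348], 0.67)]
side keeper_knob [([0.4834, -0.2592, 0.0918], 0.69)]
side carrier [([0.3706, 0.2168, 0.0016], 0.98), ([0.3619, 0.3733, 0.0045], 0.79), ([0.3379, 0.0983, 0.0021], 0.77)]
```

View pics/c5.png

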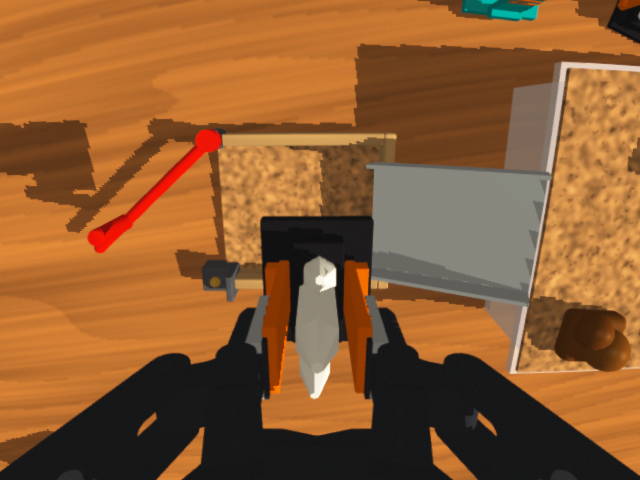

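Wrist view: the carrier (317,300) hangs level over the box, with the chute at (455,230), latch at (220,277) and knob at (97,240). I'll shift slightly toward the open end and lower it.

```bash
python3 -m pendant '[[[-0.09,-0.42,0],[0,0,0]],[[0,0,0.6],[0,0,0]],[[0,0,0.9],[0,0,0]],[[0,0,0.9],[0,0,0]],[[0,0,0.9],[0,0,0]],[[0,0,0.6],[0,0,0]],[[0,0,0.2],[0,0,0]],[[0,0,0],[0,0,0]]]' && python3 -m pendant '[[[0,0,0.1],[0,0,0]],[[0,0,0],[0,0,0]],[[0,0,0],[0,0,0]]]'
```

```text
time_s: 13.2
position: [0.5054, -0.1079, 0.0167]
tool_rot: [[-0.988, 0.153, 0.0], [0.153, 0.988, -0.0], [-0.0, -0.0, -1.0]]
ft_force: [-0.3, 0.4, -1.4]
grip_width: 0.0318
gripper_force: 40.2
time_s: 13.58
position: [0.5054, -0.1073, 0.0129]
tool_rot: [[-0.988, 0.153, 0.001], [0.153, 0.988, -0.0], [-0.001, -0.0, -1.0]]
ft_force: [0.9, 0.1, -1.5]
grip_width: 0.0319
gripper_force: 40.2
```

```bash
python3 -m pendant '[[[0,0,0.1],[0,0,0]],[[0,0,0.05],[0,0,0]],[[0,0,0],[0,0,0]]]'; python3 -m pendant '[[[0,0,0.04],[0,0,0]],[[0,0,0],[0,0,0]]]';
```

```text
time_s: 13.95
position: [0.5051, -0.1072, 0.0063]
tool_rot: [[-0.988, 0.153, -0.0], [0.153, 0.988, 0.0], [0.0, 0.0, -1.0]]
ft_force: [0.7, 0.9, -2.0]
grip_width: 0.032
gripper_force: 40.2
time_s: 14.2
position: [0.5053, -0.1072, 0.005]
tool_rot: [[-0.988, 0.153, 0.0], [0.153, 0.988, -0.0], [-0.0, -0.0, -1.0]]
ft_force: [-1.0, -0.9, -0.8]
grip_width: 0.0322
gripper_force: 40.3
```

```bash
python3 -m pendant '[[[0,0,0.03],[0,0,0]],[[0,0,0],[0,0,0]]]'
```

```text
time_s: 14.45
position: [0.5054, -0.1073, 0.0048]
tool_rot: [[-0.988, 0.153, 0.001], [0.153, 0.988, -0.001], [-0.001, -0.0, -1.0]]
ft_force: [-4.6, 0.4, 10.2]
grip_width: 0.0321
gripper_force: 43.1
```

Contact (10 N up), so it is on the floor. I'll release, rise and look.

```bash
python3 -m pendant '[[[0,0,0],[0,0,0]],[[0,0,0],[0,0,0]],[[0,0,0],[0,0,0]],[[0,0,0],[0,0,0]],[[0,0,0],[0,0,0]],[[0,0,0],[0,0,0]]]' 0.85 20 && python3 -m pendant '[[[0,0,-0.3],[0,0,0]],[[0,0,-0.7],[0,0,0]],[[0,0,-1],[0,0,0]],[[0,0,-1],[0,0,0]],[[0,0,-1],[0,0,0]],[[0,0,-0.6],[0,0,0]],[[0,0,0],[0,0,0]],[[0,0,0],[0,0,0]]]'
python3 - <<'E'
from h import *
np.set_printoptions(precision=4,suppress=True)
im=get_image("wrist"); show(im["img"],"c6.png")
for q in ("keeper_hinge","keeper_knob","carrier"): print(q,[(np.round(d["point"],4).tolist(),round(d["conf"],2)) for d in landmark_of("wrist",q)][:3])
for c in ("wrist","top","side"):
    im=get_image(c); ok=im["range_z"]>0;P=masks(im,ok);H,S,V=[x[ok] for x in cv2.split(cv2.cvtColor(im["img"],cv2.COLOR_BGR2HSV))]
    R=P[((H<4)|(H>176))&(S>180)&(V>80)&(P[:,1]<-.1)&(P[:,2]>.02)&(P[:,0]>.3)&(P[:,0]<.65)]
    k=R[:,2]>.08; print(c,"knob",k.sum(),R[k].mean(0),R[k].max(0))
E
```

```text
time_s: 15.2
position: [0.5052, -0.1072, 0.0037]
tool_rot: [[-0.988, 0.153, 0.0], [0.153, 0.988, -0.0], [-0.0, -0.0, -1.0]]
ft_force: [0.4, -1.0, -0.1]
grip_width: 0.0727
gripper_force: 0.0
time_s: 16.2
position: [0.5047, -0.107, 0.187]
tool_rot: [[-0.988, 0.153, -0.001], [0.153, 0.988, 0.001], [0.001, 0.0, -1.0]]
ft_force: [0.6, 0.7, -0.3]
grip_width: 0.0721
gripper_force: 0.0
keeper_hinge [([0.4292, -0.1698, 0.0357], 0.8)]
keeper_knob [([0.4826, -0.2599, 0.0902], 0.61)]
carrier [([0.503, -0.108, 0.0101], 0.91)]
wrist knob 280 [ 0.4864 -0.2557  0.0864] [ 0.4937 -0.2504  0.0896]
top knob 32 [ 0.4878 -0.2534  0.0879] [ 0.4937 -0.2494  0.0918]
side knob 43 [ 0.4841 -0.2569  0.087 ] [ 0.4912 -0.2513  0.0909]
```

View pics/c6.png

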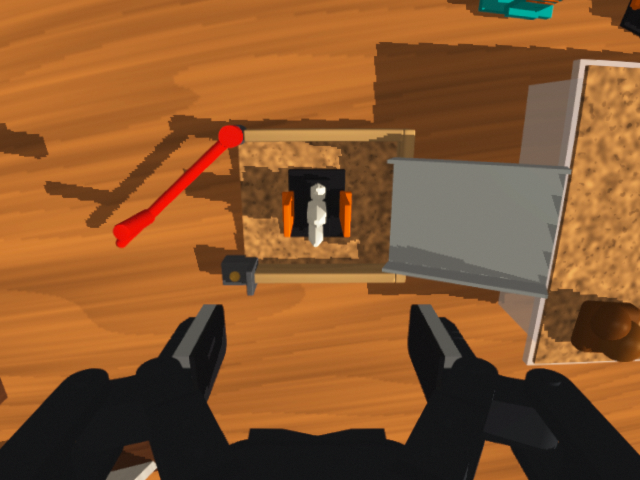

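Wrist view: the carrier stands upright in the box at (318,205), latch at (238,270), keeper open from (230,137) to the knob near (125,235). With the fingers shut I'll go outside the bar, turn square to it, and push the knob round.

```bash
python3 -m pendant '[[[0.13,-0.88,0],[0,0,0]],[[0.13,-0.88,0],[0,0,0]],[[0.13,-0.88,0],[0,0,0]],[[0.13,-0.88,0],[0,0,0]],[[0.13,-0.88,0],[0,0,0]],[[0,0,0],[0,0,0.97]],[[0,0,0],[0,0,0.97]],[[0,0,0],[0,0,0.97]]]' 0 20 && python3 -m pendant '[[[0,0,0],[0,0,0.97]],[[0,0,0],[0,0,0.97]],[[0,0,0],[0,0,0.97]],[[0,0,0],[0,0,0.97]],[[0,0,0],[0,0,0.97]],[[0,0,0],[0,0,0.97]],[[0,0,0],[0,0,0.97]],[[0,0,0],[0,0,0]]]'
python3 - <<'E'
from h import *
np.set_printoptions(precision=4,suppress=True)
for c in ("wrist","top"):
    im=get_image(c); s=observe();ok=im["range_z"]>0;P=masks(im,ok);H,S,V=[x[ok] for x in cv2.split(cv2.cvtColor(im["img"],cv2.COLOR_BGR2HSV))]
    R=P[((H<4)|(H>176))&(S>180)&(V>80)&(P[:,1]<-.1)&(P[:,2]>.02)&(P[:,0]>.3)&(P[:,0]<.65)]
    k=R[:,2]>.08
    if k.any(): print(c,"knob",k.sum(),R[k].mean(0),"in tool",(R[k].mean(0)-s["position"])@np.array(s["tool_rot"]))
print(s["position"],"hinge in tool",(np.array([.430,-.169,.036])-s["position"])@np.array(s["tool_rot"]),s["q"],s["grip_width"])
E
```

```text
time_s: 17.55
position: [0.4525, -0.2773, 0.1875]
tool_rot: [[-0.917, 0.399, -0.0], [0.399, 0.917, 0.0], [0.0, 0.0, -1.0]]
ft_force: [-0.8, 0.7, -0.3]
grip_width: -0.0001
gripper_force: 0.0
time_s: 18.55
position: [0.4526, -0.2772, 0.1876]
tool_rot: [[-0.541, 0.841, -0.0], [0.841, 0.541, 0.0], [0.0, -0.0, -1.0]]
ft_force: [-0.1, 0.6, 0.3]
grip_width: 0.0001
gripper_force: 0.0
wrist knob 264 [ 0.4855 -0.2573  0.0869] in tool [-0.0011  0.0384  0.1007]
top knob 42 [ 0.4873 -0.2546  0.0876] in tool [0.0002 0.0413 0.1   ]
[ 0.4526 -0.2772  0.1876] hinge in tool [0.1032 0.0396 0.1516] [-44.2702  20.1258  77.9522  -0.0011  81.9326 -77.0872] -0.0003853395101835584
```

```bash
python3 -m pendant '[[[0,0,0.7],[0,0,0]],[[0,0,1],[0,0,0]],[[0,0,1],[0,0,0]],[[0,0,1],[0,0,0]],[[0,0,0.6],[0,0,0]],[[0,0.2,0],[0,0,0]],[[0,0.2,0],[0,0,0]],[[0,0,0],[0,0,0]]]' && python3 -m pendant '[[[-0.04,0.228,0],[0,0,-1]],[[-0.04,0.228,0],[0,0,-1]],[[-0.04,0.228,0],[0,0,-1]],[[-0.04,0.228,0],[0,0,-1]],[[-0.04,0.228,0],[0,0,-1]],[[-0.04,0.228,0],[0,0,-1]],[[-0.04,0.228,0],[0,0,-1]],[[0,0,0],[0,0,0]]]'
cat > k.py <<'E'
from h import *
np.set_printoptions(precision=4,suppress=True)
for c in ("wrist","top","side"):
    im=get_image(c); s=observe();ok=im["range_z"]>0;P=masks(im,ok);H,S,V=[x[ok] for x in cv2.split(cv2.cvtColor(im["img"],cv2.COLOR_BGR2HSV))]
    R=P[((H<4)|(H>176))&(S>180)&(V>80)&(P[:,1]<-.1)&(P[:,2]>.02)&(P[:,0]>.3)&(P[:,0]<.65)]
    k=R[:,2]>.08
    if k.any():
        m=R[k].mean(0); b=R[R[:,2]<.045][:,:2].astype(np.float32); l=cv2.fitLine(b,2,0,.01,.01).ravel() if len(b)>20 else [1,0]
        print(c,"knob",k.sum(),m,"in tool",(m-s["position"])@np.array(s["tool_rot"]),"q deg",-8.7-np.degrees(np.arctan2(m[1]+.169,m[0]-.43)),"bar",-8.7-np.degrees(np.arctan(l[1]/l[0])))
print(s["position"],s["tool_rot"][0],s["ft_force"],s["time_s"])
E
python3 k.py
```

```text
time_s: 19.65
position: [0.4672, -0.2685, 0.0169]
tool_rot: [[-0.542, 0.841, 0.002], [0.841, 0.542, -0.002], [-0.002, 0.001, -1.0]]
ft_force: [-0.4, -0.1, 0.2]
grip_width: 0.0
gripper_force: 0.0
time_s: 20.65
position: [0.5171, -0.2293, 0.0165]
tool_rot: [[-0.925, 0.379, 0.001], [0.379, 0.925, -0.001], [-0.001, -0.0, -1.0]]
ft_force: [-0.6, 0.1, -0.0]
grip_width: -0.0004
gripper_force: 0.0
wrist knob 632 [ 0.5221 -0.2082  0.0853] in tool [ 0.0031  0.0218 -0.0689] q deg 14.33838550141304 bar 13.79507
top knob 2 [ 0.5347 -0.1866  0.1317] in tool [-0.0004  0.0467 -0.1155] q deg 0.8550703068800694 bar 13.504144
[ 0.5165 -0.2297  0.0161] [-0.9247  0.3806  0.0004] [ 0.2938 -0.1916  0.1834] 20.8
```

The knob has swung to about 14°. I'll push it through the detent.

```bash
python3 -m pendant '[[[-0.02,0.225,0],[0,0,-1]],[[-0.02,0.22,0],[0,0,-1]],[[0,0.15,0],[0,0,-0.6]],[[0,0.04,0],[0,0,0]],[[0,0,0],[0,0,0]],[[0,0,0],[0,0,0]]]' && python3 k.py
```

```text
time_s: 21.55
position: [0.5255, -0.206, 0.0157]
tool_rot: [[-0.987, 0.162, -0.0], [0.162, 0.987, 0.0], [0.0, 0.0, -1.0]]
ft_force: [-1.1, -0.6, 0.2]
grip_width: 0.0001
gripper_force: 0.0
wrist knob 285 [ 0.5276 -0.1854  0.0843] in tool [ 0.0013  0.0206 -0.0686] q deg 0.8568950371308848 bar 0.7573118
top knob 2 [ 0.545  -0.157   0.1486] in tool [-0.0112  0.0514 -0.1329] q deg -14.649789429906676 bar -0.10016441
[ 0.5256 -0.2059  0.0157] [-0.9868  0.1618 -0.0001] [ 0.1052  1.7242 -0.1498] 21.7
```

```bash
python3 -m pendant '[[[0,0.05,0],[0,0,0]],[[0,0.03,0],[0,0,0]],[[0,0,0],[0,0,0]]]'; python3 -m pendant '[[[0,-0.5,0],[0,0,0]],[[0,-0.8,0],[0,0,0]],[[0,0,-0.8],[0,0,0]],[[0,0,-1],[0,0,0]],[[0,0,-1],[0,0,0]],[[0,0,-1],[0,0,0]],[[0,-0.6,-0.5],[0,0,0]],[[0,-0.6,0],[0,0,0]]]'; python3 -m pendant '[[[0,-0.6,0],[0,0,0]],[[0,0,0],[0,0,0]]]'; python3 k.py; python3 - <<'E'
from h import *
a=get_image("wrist")["img"];b=get_image("side")["img"]
show(np.hstack([cv2.resize(a,(400,300)),cv2.resize(b[150:450,200:600],(400,300))]),"f.png")
E
```

```text
time_s: 22.08
position: [0.526, -0.2036, 0.0158]
tool_rot: [[-0.987, 0.161, -0.0], [0.161, 0.987, -0.002], [-0.0, -0.002, -1.0]]
ft_force: [-2.1, -5.8, -1.2]
grip_width: 0.0
gripper_force: 3.0
time_s: 23.08
position: [0.5101, -0.3032, 0.1891]
tool_rot: [[-0.987, 0.161, 0.002], [0.161, 0.987, -0.002], [-0.003, -0.002, -1.0]]
ft_force: [0.7, 0.2, -1.1]
grip_width: 0.0002
gripper_force: 0.0
time_s: 23.32
position: [0.5052, -0.3269, 0.186]
tool_rot: [[-0.986, 0.164, -0.002], [0.164, 0.986, 0.002], [0.002, 0.001, -1.0]]
ft_force: [0.1, 0.8, -0.4]
grip_width: 0.0001
gripper_force: 0.0
wrist knob 282 [ 0.5332 -0.1862  0.0863] in tool [-0.0047  0.142   0.1002] q deg 0.7894913184804633 bar -0.29533577
top knob 41 [ 0.5349 -0.1822  0.0879] in tool [-0.0057  0.1455  0.0989] q deg -1.5279763410428755 bar -0.29167652
side knob 39 [ 0.5321 -0.1836  0.0883] in tool [-0.0031  0.1434  0.0989] q deg -0.5825111813070283 bar -0.24533463
[ 0.506  -0.3247  0.187 ] [-0.9869  0.1612 -0.001 ] [-0.6488 -0.4333  0.2881] 23.475
```

View pics/f.png

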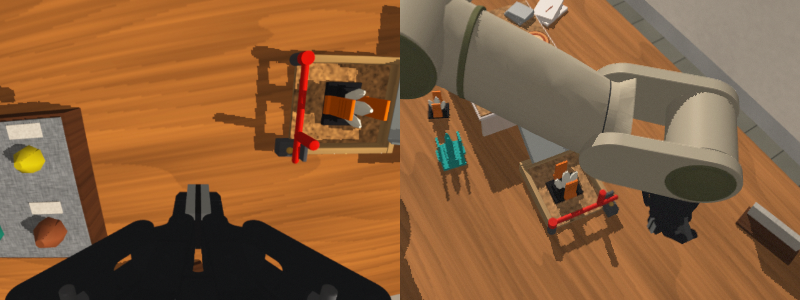

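The bar is shut across the open end (wrist (303,105), side (580,215)), the carrier stands upright in the box, and the arm is clear. I'm handing the job in.

```bash
python3 -c "
from rig import *
print(close_job())"
```

```text
the job is handed in; nothing more can be done
None
```

The gypsum carrier stands upright on the catch box floor and the keeper bar is shut, within about 1° of its stop in the final images. The job was handed in at about 24 s; a first pinch closed on nothing because the fingertips sit about 41 mm short of the reported TCP.

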